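# Take the squeeze-and-turn safety cap off the tin and set it on the cake plate

## Robot

A 6-joint arm with a two-finger parallel gripper is mounted at the origin on the work surface. World frame = base frame: x ahead of the robot, y to its left, z up, the work surface at z = 0. Lengths are in m, angles in rad, forces in N, time in s.
With the tool pointing down it reaches from about 0.15 to 0.775 m from the base axis. Payload 6.1 kg.
Tool frame: the origin (TCP) lies midway between the tips of the shut fingers; the grasp point (between the pads) lies 19 mm behind it; z points along the fingers, y is the line along which they close (so a half turn about z gives the same grasp; the last joint's range is limited). The gripper opens to 85 mm and grips with 20 to 120 N. Pads are 22 mm wide; open, the fingers measure 114 mm over their backs; the gripper's body (76 mm by 85 mm) begins 54 mm behind the grasp point. The pads swing forward as they close: fully open they stand 13 mm farther back than shut.
Start: joints at [0, 0.126, -0.04, 1.405, 0, 1.571], TCP at [0.525, -0, 0.231] pointing down, gripper open.
Joint ranges: [-2.72, 2.72], [-0.95, 1.95], [-1.27, 1.35], [-1.78, 2.02], [-1.46, 1.47], [-3.14, 3.14]. Speed limits (rad/s): [2.39, 2.39, 3.01, 3.14, 3.14, 3.14].

## Interface

Orientations are given as a unit quaternion [w, x, y, z].
In Python, from bench import * gives the robot as it stands.
- The arm moves only by the tool carry_out, never from a script. Its argument "rows" is a list of rows, each an object with "delta_pos": the shift along the world's x, y, z in cm, a list of three; "twist": the turn, a rotation vector about the world's x, y, z in rad, a list of three. In form: [{"delta_pos": [x, y, z], "twist": [ax, ay, az]}, ...]. A call has 1 to 10 rows; each row shifts and turns the commanded pose from where the row before left it; what a row does not reach is not made up. A row lasts 1/12 s, in which the tool goes at most 41.7 mm and 7.16 degrees, less where a joint would pass 70% of its speed; a pose out of reach is approached as far as the arm can. A call is refused whole if a number of a shift passes 4.17 or a number of a turn 0.125, either way. A call with a gripper value outside its range is refused whole. "hand" is the opening, from 0 (shut) to 1 (fully open), set as the call begins (left out, the last holds). The fingers move at their own pace and stop on an object; "grip_force" is the grip in N (left out, the last holds). Time passes only in rows, so rows that do not move let the fingers close. It gives the time, the measured TCP pose, the force, the opening and the grip force at its end, in the units of the state.
- get_state(): the state, without advancing time (a new reading comes with each control period).
- camera(name): name is "scene" or "side" or "wrist"; returns a dict with "color" (400x640x3 uint8, blue, green, red), "fov_y" (degrees; the focal length in pixels is half the picture's height over the tangent of half this angle, whatever the lens; pixels are square), "cx", "cy" (the principal point, pixels), "pose" (4x4, takes a point from camera to world coordinates). Camera axes: x right, y down, z forward; pixel columns grow to the right and rows downward; lengths in m; the calibration is good to about 2 mm. A picture is of the moment at which its call begins. There is no depth.
- finish_job(): hands the job in; it is judged then, once.
The state is a dict: "time_s": time; "joint_positions": joint angles; "dq": joint speeds; "effort": joint torques, N m; "position": TCP position; "ee_rot": TCP orientation; "force": force on the tool from outside, world axes, zero at the start; "ft_torque": the same for the moment, N m; "finger_gap": finger opening in m; "gripper_force": force on a finger pad.
Only numpy, scipy, OpenCV 4.12 (cv2) and the standard library are available. Lean on these libraries where they do the work, as an engineer would, in place of code of your own. Each camera call takes 0.05 s, during which the arm holds its last target. There are 200 camera calls.

## Task

Open the blue tin whose white cap has two red side tabs: squeeze both tabs inward, turn the cap anticlockwise (seen from above) about a sixth of a turn until it is free, and lift it straight off its neck. Set the cap down, do not drop it, right way up near the middle of the porcelain cake plate and let go. Leave the glass dessert cup standing where it is.

Things in the scene. Friction and masses are not known exactly. Their poses are not given: they have to be found in the camera images.
- tin: Blue tin with steel bands, 84 mm across, fixed to the sideboard. Origin: centre of its underside. Flat shoulder 80 mm up; on it a steel neck 31 mm across, up to 107 mm. Two stops on the shoulder (up to 88 mm) block the tabs' feet, and neck lugs hold the cap down, until tabs are squeezed and cap turned. Another blue tin has a plain white lid without red tabs: not that one.
- cap: White cap, 35 mm high, 52 mm across, about 70 g, red tabs on its +y and -y sides. Starts on the tin's shoulder. Origin: centre of its lower edge, z up its axis. With both tabs fully in it turns anticlockwise only (from above) and lifts off when turned 45 to 110 degrees (60 is good), clear once raised 30 mm. Gripped by its tabs it can be carried.
- tab_a (a joint): How far (m) the red tab on the cap's +y side is pressed in: 0 out, 0.0055 fully in; sprung, about 7 N. 20 mm wide along the cap's x, 7 to 33 mm above the cap's origin. Outer faces of the two tabs 60 mm apart, 49 mm squeezed. Below 7 mm a foot sticks out to 34 mm from the axis: keep fingertips 10 mm or more above the cap's origin, to clear foot and stops.
- tab_b (a joint): The same for the red tab on the cap's -y side, opposite the first: 0 out, 0.0055 m fully in. Both spring back when released.
- plate: Round white porcelain cake plate, 216 mm across, rim 16 mm high, 0.8 kg, loose. Origin: centre of its underside. Its flat inner floor is about 140 mm across and 8 mm above the origin.
- glass_cup: Clear glass dessert cup, 74 mm across at the rim, 75 mm high, standing loose. Origin: centre of its underside, z up. Not to be touched.
There are look-alikes about, which are no part of the job. Of the things shaped like the cap, the white one is meant.

How it is judged:
By the outcome, as a careful person would: the job done as asked, in the order asked, and still so for the second after the job is handed in, with the robot touching nothing.
It also fails if it takes over 45 s, if anything falls off the work surface, if the arm or the gripper's body presses on something with over 40 N, if the wrist force passes 120 N, or if a joint passes its speed limit or range.

## Working session

There is one attempt and no reset: what is moved stays moved. The work goes in short steps, Python scripts to look and compute and a tool call to move; the robot and the scene stay as the last step left them, time stands still between calls to the robot, and variables do not carry over. Pictures are saved under pics/ and viewed, at most 10 in all, crops included, and the job is handed in when it is done.

Besides the shell and the picture viewer there is one more tool, called after "Call:" as name(argument=value, ...), one argument or row to a line, values as JSON. carry_out: Moves the arm, as the interface text tells. Its arguments: {"type":"object","properties":{"rows":{"type":"array","items":{"type":"object","properties":{"delta_pos":{"type":"array","items":{"type":"number"}},"twist":{"type":"array","items":{"type":"number"}}}}},"hand":{"type":"number"},"grip_force":{"type":"number"}},"required":["rows"]}

```bash
mkdir -p pics
cat > h.py <<'E'
from bench import *
import numpy as np, cv2
def snap(n):
    c=camera(n); np.savez(f'pics/{n}.npz',**{k:np.array(v) for k,v in c.items()}); return c
def load(n): return dict(np.load(f'pics/{n}.npz'))
def ray(c,u,v):
    f=200/np.tan(np.radians(float(c['fov_y']))/2)
    P=np.array(c['pose']); d=P[:3,:3]@np.array([(u-c['cx'])/f,(v-c['cy'])/f,1]); return P[:3,3],d
def atz(c,u,v,z):
    o,d=ray(c,u,v); return o+d*(z-o[2])/d[2]
def proj(c,p):
    f=200/np.tan(np.radians(float(c['fov_y']))/2)
    P=np.array(c['pose']); q=P[:3,:3].T@(np.array(p)-P[:3,3]); return np.array([q[0]/q[2]*f+c['cx'],q[1]/q[2]*f+c['cy']])
def tri(*l):
    A=np.zeros((3,3));b=np.zeros(3)
    for c,u,v in l:
        o,d=ray(c,u,v);d=d/np.linalg.norm(d);M=np.eye(3)-np.outer(d,d);A+=M;b+=M@o
    return np.linalg.solve(A,b)
E
python3 - <<'E'
from h import *
ims=[]
for n in ['scene','side','wrist']:
    c=snap(n); cv2.imwrite(f'pics/{n}.png',c['color']); print(n,c['fov_y'],np.round(c['pose'],3).tolist())
s=get_state();print(s['position'],s['ee_rot'],s['finger_gap'],s['time_s'])
E
```

```text
scene 48.375958988033545 [[0.406, 0.717, -0.566, 1.186], [0.914, -0.316, 0.256, -0.268], [0.004, -0.621, -0.783, 0.952], [0.0, 0.0, 0.0, 1.0]]
side 42.78513740205402 [[0.705, -0.384, 0.596, -0.232], [-0.709, -0.41, 0.574, -0.716], [0.025, -0.827, -0.561, 0.798], [0.0, 0.0, 0.0, 1.0]]
wrist 65.80759620126454 [[1.0, 0.0, -0.001, 0.524], [-0.0, -0.954, -0.298, 0.076], [-0.001, 0.298, -0.954, 0.373], [0.0, 0.0, 0.0, 1.0]]
[ 5.24700549e-01 -4.90878694e-06  2.30728639e-01] [-4.10212766e-04  7.07117116e-01  7.07096211e-01 -4.05166899e-04] 0.08557346509468405 0.15
```

View pics/scene.png

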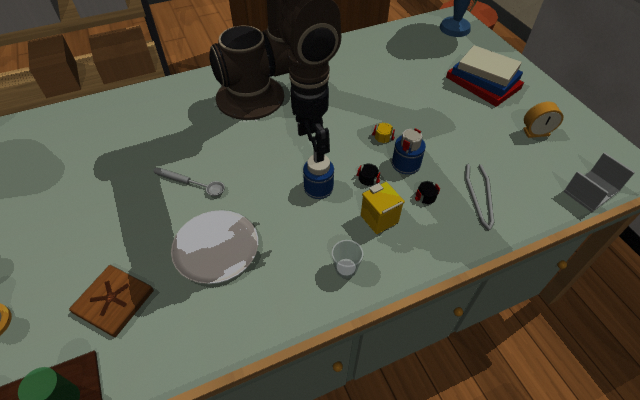

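View pics/side.png

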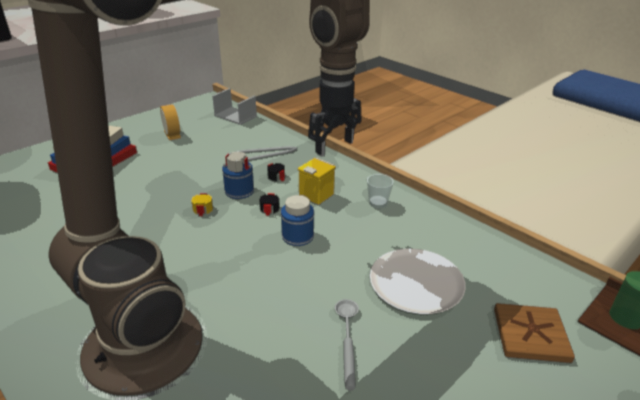

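View pics/wrist.png

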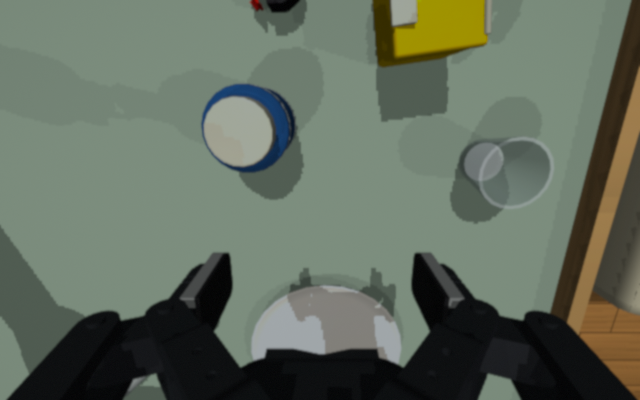

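Candidates (scene view): a tin with a white cap and red tabs at (408,150); a tin with a plain lid at (318,177); loose black caps at (368,175) and (428,192); a yellow cap at (384,132). I choose the tin at (408,150), which is at (238,175) in the side view, and check it in one close crop. The plate is at (216,246) and the glass at (347,258).

Run:
```python
from h import *
a=load('scene')['color'][115:185,365:450]; b=load('side')['color'][140:210,200:285]
f=lambda i: cv2.resize(i,None,fx=4.7,fy=4.7,interpolation=cv2.INTER_CUBIC)
cv2.imwrite('pics/crop.png',np.hstack([f(a),f(b)]))
cs,cd=load('scene'),load('side')
print('tin shoulder/top', tri((cs,412,137),(cd,236,160)))
print('plate',tri((cs,216,246),(cd,418,280)), atz(cs,216,246,.012),atz(cd,418,280,.012))
print('glass base',atz(cs,346,268,0),atz(cd,378,201,0))
```

```text
tin shoulder/top [0.47315261 0.32310464 0.10216288]
plate [ 0.53436202 -0.26396236  0.00936098] [ 0.53443684 -0.26049861  0.012     ] [ 0.53215471 -0.26941712  0.012     ]
glass base [0.71516088 0.01161944 0.        ] [0.72591399 0.01150383 0.        ]
```

View pics/crop.png

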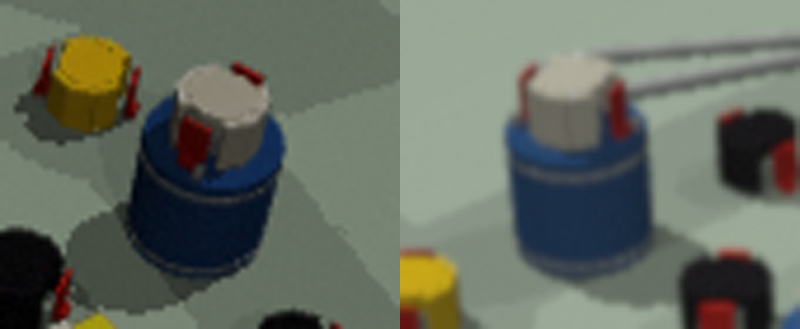

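The crop confirms it: a blue tin, a white cap, and two red tabs, one at crop (197,140) on the near side and the other at (248,73). The lid of the other tin has no tabs.

Run:
```python
from h import *
cs,cd=load('scene'),load('side')
print(tri((cs,412.9,134.1),(cd,236.6,155.5)),atz(cs,412.9,134.1,.115),atz(cd,236.6,155.5,.115))
for c,p,q in [(cs,(417.8,130.5),(406.9,141.5)),(cd,(227.7,155.3),(246.2,159.1))]:
    P,Q=atz(c,*p,.113),atz(c,*q,.113); d=P-Q; print(P,Q,np.hypot(*d[:2]),np.degrees(np.arctan2(d[1],d[0])))
```

```text
[0.47569086 0.3219108  0.11571677] [0.47238543 0.3259592  0.115     ] [0.47505878 0.31771987 0.115     ]
[0.46377071 0.34720663 0.113     ] [0.48897947 0.29755006 0.113     ] 0.05568892156770429 116.91517443767117
[0.45995799 0.33808291 0.113     ] [0.48404891 0.28695883 0.113     ] 0.05651586665262163 115.23095654115646
```

Call:
carry_out(
  rows=[
    {"delta_pos": [-0.6, 3.5, 0], "twist": [0, 0, 0]},
    {"delta_pos": [-0.6, 3.5, 0], "twist": [0, 0, 0]},
    {"delta_pos": [-0.6, 3.5, 0], "twist": [0, 0, 0]},
    {"delta_pos": [-0.6, 3.5, 0], "twist": [0, 0, 0]},
    {"delta_pos": [-0.6, 3.5, 0], "twist": [0, 0, 0]},
    {"delta_pos": [-0.6, 3.5, 0], "twist": [0, 0, 0]},
    {"delta_pos": [-0.6, 3.5, 0], "twist": [0, 0, 0]},
    {"delta_pos": [-0.6, 3.5, 0], "twist": [0, 0, 0]},
    {"delta_pos": [-0.4, 3.5, 0], "twist": [0, 0, 0]},
    {"delta_pos": [0, 0.5, 0], "twist": [0, 0, 0]},
  ],
  hand=1,
)

```text
time_s: 0.98
position: [0.4718, 0.3245, 0.2304]
ee_rot: [-0.001, 0.706, 0.709, -0.0]
force: [0.0, -0.7, -0.9]
finger_gap: 0.0853
gripper_force: 0.0
```

Run:
```python
from h import *
c=snap('wrist'); s=get_state(); print(s['position'],s['joint_positions'],s['time_s'])
im=c['color'][60:340,140:500]; cv2.imwrite('pics/w2.png',cv2.resize(im,None,fx=2.1,fy=2.1,interpolation=cv2.INTER_CUBIC))
```

```text
[0.4721808  0.32314886 0.23028848] [5.99828725e-01 2.17090650e-01 6.75337330e-02 1.42222530e+00
 6.46091473e-04 2.16628858e+00] 1.0333
```

View pics/w2.png

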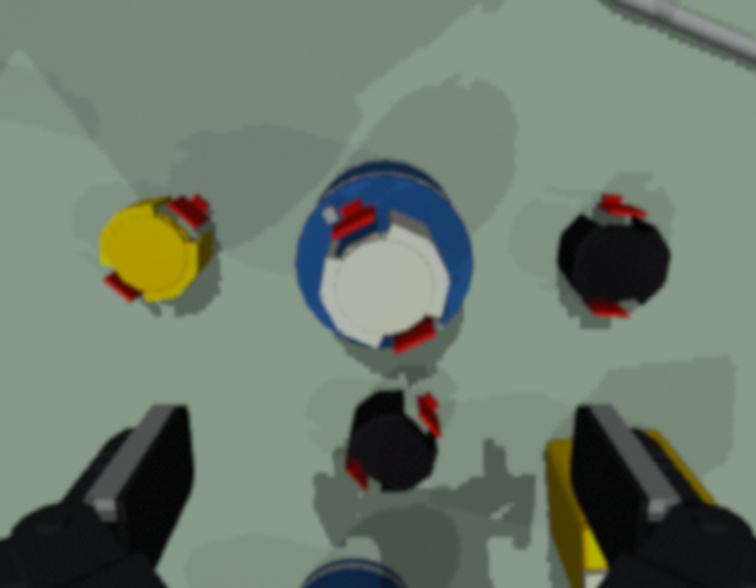

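The wrist view shows the white cap's top centre at crop (385,285). Its tabs are at (354,224) and (414,332), so the tab axis lies about 116° from +x. The black caps are low enough to stay below the fingers.

Run:
```python
from h import *
c=load('wrist'); w=lambda x,y:(x/2.1+140,y/2.1+60)
cs,cd=load('scene'),load('side')
print('cap',atz(c,*w(385,285),.115),tri((c,*w(385,285)),(cs,412.9,134.1),(cd,236.6,155.5)))
P,Q=atz(c,*w(354,224),.113),atz(c,*w(414,332),.113);print('tabs',P,Q,(P+Q)/2,np.degrees(np.arctan2(*(P-Q)[1::-1])))
print('carton corner',[atz(c,*w(547,441),z)[:2] for z in (.06,.09)],tri((cs,368,186),(cd,300,163)), tri((cs,403,205),(cd,318,177)))
print('black',atz(c,*w(393,450),.035))
```

```text
cap [0.47247193 0.3209546  0.115     ] [0.47435531 0.32152425 0.11582282]
tabs [0.45969501 0.34627226 0.113     ] [0.48505644 0.29931899 0.113     ] [0.47237572 0.32279562 0.113     ] 118.37534557304339
carton corner [array([0.56176012, 0.21558753]), array([0.55303652, 0.23323678])] [0.57187596 0.14738529 0.11184388] [0.64460264 0.1913132  0.04811898]
black [0.47840109 0.19443304 0.035     ]
```

Call:
carry_out(
  rows=[
    {"delta_pos": [0, 0, 0], "twist": [0, 0, 0.12]},
    {"delta_pos": [0, 0, 0], "twist": [0, 0, 0.12]},
    {"delta_pos": [0, 0, 0], "twist": [0, 0, 0.12]},
    {"delta_pos": [0, 0, 0], "twist": [0, 0, 0.12]},
    {"delta_pos": [0, 0, 0], "twist": [0, 0, 0.12]},
    {"delta_pos": [0, 0, 0], "twist": [0, 0, 0.12]},
    {"delta_pos": [0, 0, 0], "twist": [0, 0, 0.12]},
    {"delta_pos": [0, 0, 0], "twist": [0, 0, 0.12]},
    {"delta_pos": [0, 0, 0], "twist": [0, 0, 0.12]},
    {"delta_pos": [0, 0, 0], "twist": [0, 0, 0.12]},
  ],
)

```text
time_s: 1.87
position: [0.4732, 0.3186, 0.2312]
ee_rot: [-0.0, 0.182, 0.983, -0.0]
force: [-1.0, 0.7, 0.1]
finger_gap: 0.0855
gripper_force: 0.0
```

Call:
carry_out(
  rows=[
    {"delta_pos": [0, 0, 0], "twist": [0, 0, 0.12]},
    {"delta_pos": [0, 0, 0], "twist": [0, 0, 0.12]},
    {"delta_pos": [0, 0, 0], "twist": [0, 0, 0.12]},
    {"delta_pos": [0, 0, 0], "twist": [0, 0, 0.12]},
    {"delta_pos": [0, 0, 0], "twist": [0, 0, 0.12]},
    {"delta_pos": [0, 0, 0], "twist": [0, 0, 0.12]},
    {"delta_pos": [0, 0, 0], "twist": [0, 0, 0.105]},
    {"delta_pos": [0, 0, 0], "twist": [0, 0, 0]},
    {"delta_pos": [0, 0, 0], "twist": [0, 0, 0]},
  ],
)

```text
time_s: 2.62
position: [0.4732, 0.319, 0.2312]
ee_rot: [-0.0, -0.223, 0.975, -0.0]
force: [-0.1, -0.4, -0.6]
finger_gap: 0.0859
gripper_force: 0.0
```

Run:
```python
from h import *
from scipy.spatial.transform import Rotation as R
c=snap('wrist'); s=get_state(); q=np.array(s['ee_rot']); M=R.from_quat(q[[1,2,3,0]]).as_matrix()
print(s['position'],s['joint_positions'],s['time_s'],M.round(3).tolist(),np.degrees(np.arctan2(M[1,1],M[0,1])))
im=c['color'][60:340,140:500]; cv2.imwrite('pics/w3.png',cv2.resize(im,None,fx=2.1,fy=2.1,interpolation=cv2.INTER_CUBIC))
```

```text
[0.47312628 0.3191819  0.23124224] [ 5.93585791e-01  2.13769708e-01  6.54720700e-02  1.42283016e+00
 -1.83706116e-04  1.43163035e-01] 2.6667 [[-0.9, -0.435, -0.0], [-0.435, 0.9, -0.0], [0.0, -0.0, -1.0]] 115.80732661411645
```

View pics/w3.png

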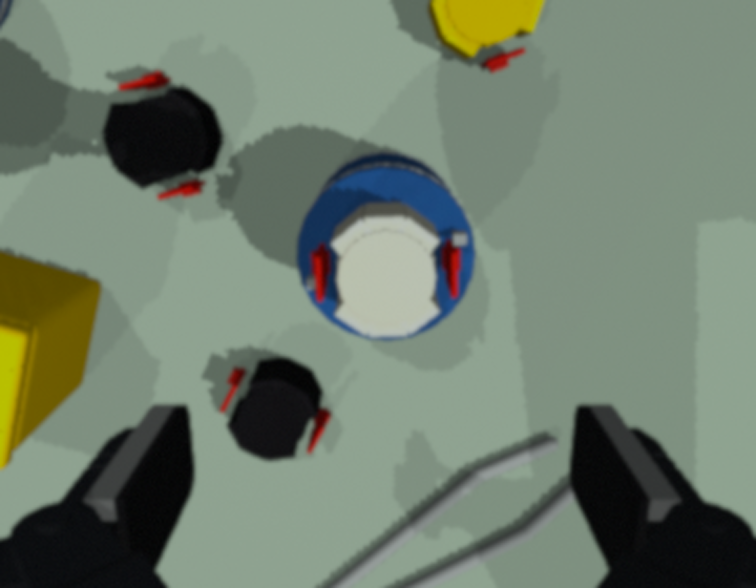

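The tabs are now vertical in the wrist view, at crop (320,275) and (454,270), so they line up with the fingers. The cap's top centre is at (386,280).

Run:
```python
from h import *
c=load('wrist'); w=lambda x,y:(x/2.1+140,y/2.1+60)
p=atz(c,*w(386,281),.115);s=get_state();print(p,p-s['position'],c['cx'],c['cy'])
print('tabs',atz(c,*w(320,299),.113),atz(c,*w(455,296),.113))
# TCP axis at z=.115 in this view
print('tcp axis px', ((proj(c,[*s['position'][:2],.115])-[140,60])*2.1))
```

```text
[0.47284466 0.32070907 0.115     ] [-0.00028162  0.00152716 -0.11624224] 321.5243731830538 197.33354826925026
tabs [0.4927051  0.29929361 0.113     ] [0.46662894 0.35013243 0.113     ]
tcp axis px [382.4056589  280.05323828]
```

Call:
carry_out(
  rows=[
    {"delta_pos": [0, 0.17, -2], "twist": [0, 0, 0]},
    {"delta_pos": [0, 0, -2], "twist": [0, 0, 0]},
    {"delta_pos": [0, 0, -2], "twist": [0, 0, 0]},
    {"delta_pos": [0, 0, -2], "twist": [0, 0, 0]},
    {"delta_pos": [0, 0, -2], "twist": [0, 0, 0]},
    {"delta_pos": [0, 0, -2], "twist": [0, 0, 0]},
    {"delta_pos": [0, 0, -1.2], "twist": [0, 0, 0]},
    {"delta_pos": [0, 0, -0.9], "twist": [0, 0, 0]},
    {"delta_pos": [0, 0, 0], "twist": [0, 0, 0]},
    {"delta_pos": [0, 0, 0], "twist": [0, 0, 0]},
  ],
)

```text
time_s: 3.5
position: [0.473, 0.3215, 0.0904]
ee_rot: [-0.0, -0.225, 0.974, -0.0]
force: [0.7, -0.0, 0.0]
finger_gap: 0.0856
gripper_force: 0.0
```

Call:
carry_out(
  rows=[
    {"delta_pos": [0, 0, 0]},
    {"delta_pos": [0, 0, 0]},
    {"delta_pos": [0, 0, 0]},
    {"delta_pos": [0, 0, 0]},
    {"delta_pos": [0, 0, 0]},
    {"delta_pos": [0, 0, 0]},
    {"delta_pos": [0, 0, 0]},
    {"delta_pos": [0, 0, 0]},
    {"delta_pos": [0, 0, 0]},
    {"delta_pos": [0, 0, 0]},
  ],
  hand=0,
  grip_force=45,
)

```text
schema error: expected keys delta_pos, twist
```

Call:
carry_out(
  rows=[
    {"delta_pos": [0, 0, 0], "twist": [0, 0, 0]},
    {"delta_pos": [0, 0, 0], "twist": [0, 0, 0]},
    {"delta_pos": [0, 0, 0], "twist": [0, 0, 0]},
    {"delta_pos": [0, 0, 0], "twist": [0, 0, 0]},
    {"delta_pos": [0, 0, 0], "twist": [0, 0, 0]},
    {"delta_pos": [0, 0, 0], "twist": [0, 0, 0]},
    {"delta_pos": [0, 0, 0], "twist": [0, 0, 0]},
    {"delta_pos": [0, 0, 0], "twist": [0, 0, 0]},
    {"delta_pos": [0, 0, 0], "twist": [0, 0, 0]},
    {"delta_pos": [0, 0, 0], "twist": [0, 0, 0]},
  ],
  hand=0,
  grip_force=45,
)

```text
time_s: 4.33
position: [0.4741, 0.3223, 0.093]
ee_rot: [0.002, -0.225, 0.974, 0.001]
force: [-1.1, -1.9, 11.7]
finger_gap: 0.0462
gripper_force: 47.0
```

Call:
carry_out(
  rows=[
    {"delta_pos": [0, 0, 0.15], "twist": [0, 0, 0]},
    {"delta_pos": [0, 0, 0], "twist": [0, 0, 0.05]},
    {"delta_pos": [0, 0, 0], "twist": [0, 0, 0.05]},
    {"delta_pos": [0, 0, 0], "twist": [0, 0, 0.05]},
    {"delta_pos": [0, 0, 0], "twist": [0, 0, 0.05]},
    {"delta_pos": [0, 0, 0], "twist": [0, 0, 0.05]},
    {"delta_pos": [0, 0, 0], "twist": [0, 0, 0]},
  ],
)

```text
time_s: 4.92
position: [0.4737, 0.3223, 0.0931]
ee_rot: [0.001, -0.345, 0.938, 0.0]
force: [-0.6, -0.2, 6.1]
finger_gap: 0.0463
gripper_force: 47.9
```

Run:
```python
from h import *
s=get_state(); print({k:np.round(s[k],3) for k in ['force','ft_torque','finger_gap','position','ee_rot']})
a=snap('scene')['color'][85:185,355:470]; b=snap('side')['color'][110:210,180:295]
f=lambda i: cv2.resize(i,None,fx=3.4,fy=3.4,interpolation=cv2.INTER_CUBIC)
cv2.imwrite('pics/crop2.png',np.hstack([f(a),f(b)]))
```

```text
{'force': array([-0.638, -0.189,  6.147]), 'ft_torque': array([0.043, 0.049, 0.143]), 'finger_gap': np.float64(0.046), 'position': array([0.474, 0.322, 0.093]), 'ee_rot': array([ 0.001, -0.345,  0.938,  0.   ])}
```

View pics/crop2.png

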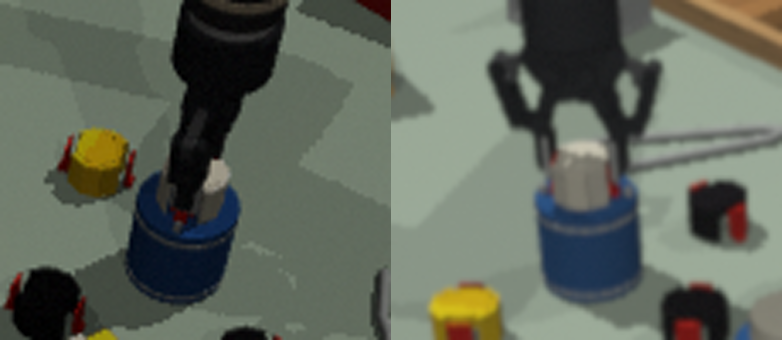

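The pads hold both tabs in, and the cap turned with a torque of only 0.14 N m, so it is not blocked by the stops. I'll carry on to about 60°.

Call:
carry_out(
  rows=[
    {"delta_pos": [0, 0, 0], "twist": [0, 0, 0.08]},
    {"delta_pos": [0, 0, 0], "twist": [0, 0, 0.1]},
    {"delta_pos": [0, 0, 0], "twist": [0, 0, 0.1]},
    {"delta_pos": [0, 0, 0], "twist": [0, 0, 0.1]},
    {"delta_pos": [0, 0, 0], "twist": [0, 0, 0.1]},
    {"delta_pos": [0, 0, 0], "twist": [0, 0, 0.1]},
    {"delta_pos": [0, 0, 0], "twist": [0, 0, 0.1]},
    {"delta_pos": [0, 0, 0], "twist": [0, 0, 0.1]},
    {"delta_pos": [0, 0, 0], "twist": [0, 0, 0.05]},
    {"delta_pos": [0, 0, 0], "twist": [0, 0, 0]},
  ],
)

```text
time_s: 5.85
position: [0.4729, 0.3229, 0.0932]
ee_rot: [0.001, -0.694, 0.72, 0.001]
force: [-2.0, 1.9, 7.0]
finger_gap: 0.0462
gripper_force: 49.6
```

Call:
carry_out(
  rows=[
    {"delta_pos": [0, 0, 0.4], "twist": [0, 0, 0]},
    {"delta_pos": [0, 0, 0.4], "twist": [0, 0, 0]},
    {"delta_pos": [0, 0, 0.4], "twist": [0, 0, 0]},
    {"delta_pos": [0, 0, 0], "twist": [0, 0, 0]},
  ],
)

```text
time_s: 6.18
position: [0.4727, 0.3213, 0.1043]
ee_rot: [-0.0, -0.694, 0.72, -0.0]
force: [-2.1, -2.6, 1.2]
finger_gap: 0.0463
gripper_force: 47.9
```

Call:
carry_out(
  rows=[
    {"delta_pos": [0, 0, 0.5], "twist": [0, 0, 0]},
    {"delta_pos": [0, 0, 0.7], "twist": [0, 0, 0]},
    {"delta_pos": [0, 0, 1], "twist": [0, 0, 0]},
    {"delta_pos": [0, 0, 1.5], "twist": [0, 0, 0]},
    {"delta_pos": [0, 0, 2], "twist": [0, 0, 0]},
    {"delta_pos": [0, 0, 2], "twist": [0, 0, 0]},
    {"delta_pos": [0, 0, 2], "twist": [0, 0, 0]},
    {"delta_pos": [0, 0, 1], "twist": [0, 0, 0]},
    {"delta_pos": [0, 0, 0], "twist": [0, 0, 0]},
  ],
)

```text
time_s: 6.93
position: [0.4742, 0.3226, 0.2146]
ee_rot: [0.003, -0.694, 0.72, -0.0]
force: [-0.1, -0.3, -0.4]
finger_gap: 0.0466
gripper_force: 46.3
```

Run:
```python
from h import *
s=get_state(); print({k:np.round(s[k],3) for k in ['force','joint_positions','finger_gap','position']})
a=snap('scene')['color'][60:185,355:470]; b=snap('side')['color'][85:210,180:295]
f=lambda i: cv2.resize(i,None,fx=3.4,fy=3.4,interpolation=cv2.INTER_CUBIC)
cv2.imwrite('pics/crop3.png',np.hstack([f(a),f(b)]))
# plate fit: bright ellipse contours projected rim circle check
for n in ['scene','side']:
    c=load(n)
    for z,r in [(.016,.108)]:
        P=np.array([proj(c,[.533+r*np.cos(t),-.264+r*np.sin(t),z]) for t in np.linspace(0,6.283,60)])
        print(n,P.min(0).round(1),P.max(0).round(1))
        im=c['color'].copy(); cv2.polylines(im,[P.round().astype(int)],True,(0,0,255),1)
        x0,y0=np.maximum(P.min(0).astype(int)-15,0);x1,y1=P.max(0).astype(int)+15
        cv2.imwrite(f'pics/pl_{n}.png',cv2.resize(im[y0:y1,x0:x1],(390,340),interpolation=cv2.INTER_CUBIC))
cv2.imwrite('pics/pl.png',np.hstack([cv2.imread('pics/pl_scene.png'),cv2.imread('pics/pl_side.png')]))
```

```text
{'force': array([-0.082, -0.339, -0.384]), 'joint_positions': array([ 0.597,  0.213,  0.029,  1.38 ,  0.   , -0.937]), 'finger_gap': np.float64(0.047), 'position': array([0.474, 0.323, 0.215])}
scene [169.6 210.4] [257.9 284.4]
side [368.8 247.1] [465.2 312.6]
```

View pics/crop3.png

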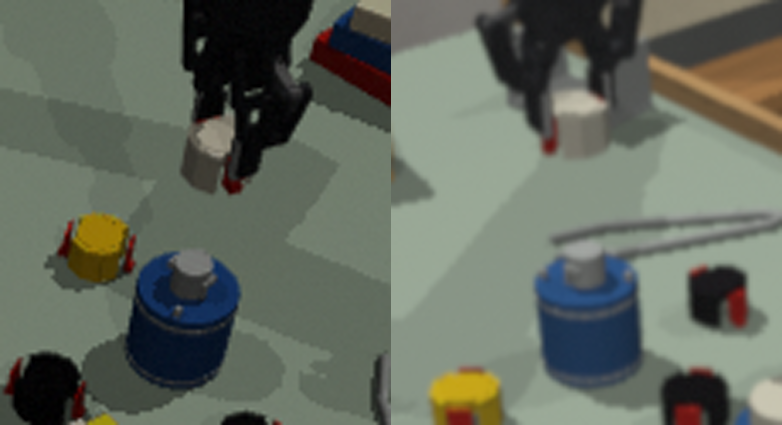

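View pics/pl.png

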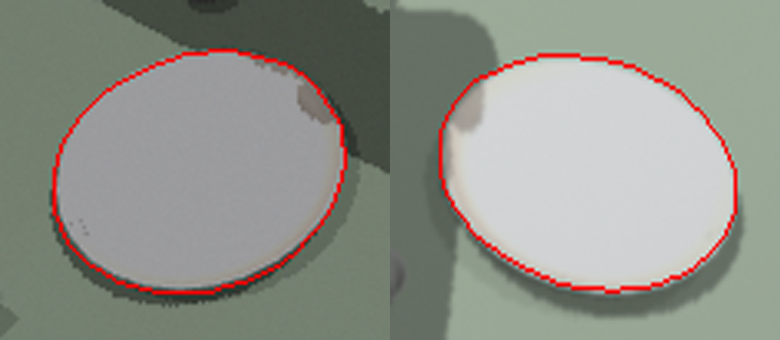

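The cap is off its neck, upright and held by both tabs, and the bare steel neck is visible at crop (190,275). The projected rim of 216 mm fits the plate in both views, so the plate's centre is (0.533, -0.264).

Call:
carry_out(
  rows=[
    {"delta_pos": [0.3, -1.5, 0], "twist": [0, 0, 0]},
    {"delta_pos": [0.3, -2.7, 0], "twist": [0, 0, 0]},
    {"delta_pos": [0.3, -3, 0], "twist": [0, 0, 0]},
    {"delta_pos": [0.3, -3, 0], "twist": [0, 0, 0]},
    {"delta_pos": [0.3, -3, 0], "twist": [0, 0, 0]},
    {"delta_pos": [0.3, -3, 0], "twist": [0, 0, 0]},
    {"delta_pos": [0.3, -3, 0], "twist": [0, 0, 0]},
    {"delta_pos": [0.3, -3, 0], "twist": [0, 0, 0]},
    {"delta_pos": [0.3, -3, 0], "twist": [0, 0, 0]},
    {"delta_pos": [0.3, -3, 0], "twist": [0, 0, 0]},
  ],
)

```text
time_s: 7.87
position: [0.5019, 0.0376, 0.2094]
ee_rot: [-0.001, -0.694, 0.72, 0.001]
force: [-0.6, 0.3, 0.0]
finger_gap: 0.0462
gripper_force: 46.3
```

Call:
carry_out(
  rows=[
    {"delta_pos": [0.3, -3, 0], "twist": [0, 0, 0]},
    {"delta_pos": [0.3, -3, 0], "twist": [0, 0, 0]},
    {"delta_pos": [0.3, -3, 0], "twist": [0, 0, 0]},
    {"delta_pos": [0.3, -3, 0], "twist": [0, 0, 0]},
    {"delta_pos": [0.3, -3, 0], "twist": [0, 0, 0]},
    {"delta_pos": [0.3, -3, 0], "twist": [0, 0, 0]},
    {"delta_pos": [0.3, -3, 0], "twist": [0, 0, 0]},
    {"delta_pos": [0.3, -3, 0], "twist": [0, 0, 0]},
    {"delta_pos": [0.3, -2.5, 0], "twist": [0, 0, 0]},
    {"delta_pos": [0.3, -2, 0], "twist": [0, 0, 0]},
  ],
)

```text
time_s: 8.7
position: [0.5317, -0.2477, 0.209]
ee_rot: [-0.001, -0.693, 0.721, 0.001]
force: [-0.1, 0.1, -1.2]
finger_gap: 0.0462
gripper_force: 46.3
```

Call:
carry_out(
  rows=[
    {"delta_pos": [0, -2, -1], "twist": [0, 0, 0]},
    {"delta_pos": [0, -1, -2], "twist": [0, 0, 0]},
    {"delta_pos": [0, 0, -2.5], "twist": [0, 0, 0]},
    {"delta_pos": [0, 0, -2.5], "twist": [0, 0, 0]},
    {"delta_pos": [0, 0, -2.5], "twist": [0, 0, 0]},
    {"delta_pos": [0, 0, -2], "twist": [0, 0, 0]},
    {"delta_pos": [0, 0, -1.5], "twist": [0, 0, 0]},
    {"delta_pos": [0, 0, -1], "twist": [0, 0, 0]},
    {"delta_pos": [0, 0, 0], "twist": [0, 0, 0]},
    {"delta_pos": [0, 0, 0], "twist": [0, 0, 0]},
  ],
)

```text
time_s: 9.53
position: [0.5321, -0.2753, 0.0601]
ee_rot: [-0.0, -0.694, 0.72, 0.001]
force: [-0.1, -0.3, -1.2]
finger_gap: 0.0464
gripper_force: 46.3
```

Call:
carry_out(
  rows=[
    {"delta_pos": [0.1, 0.5, 0], "twist": [0, 0, 0]},
    {"delta_pos": [0, 0.6, -1], "twist": [0, 0, 0]},
    {"delta_pos": [0, 0, -1], "twist": [0, 0, 0]},
    {"delta_pos": [0, 0, -0.8], "twist": [0, 0, 0]},
    {"delta_pos": [0, 0, -0.5], "twist": [0, 0, 0]},
    {"delta_pos": [0, 0, -0.3], "twist": [0, 0, 0]},
    {"delta_pos": [0, 0, 0], "twist": [0, 0, 0]},
    {"delta_pos": [0, 0, 0], "twist": [0, 0, 0]},
  ],
)

```text
time_s: 10.2
position: [0.5339, -0.2643, 0.0246]
ee_rot: [-0.0, -0.694, 0.72, 0.0]
force: [-1.1, 0.3, -1.3]
finger_gap: 0.0462
gripper_force: 46.3
```

Call:
carry_out(
  rows=[
    {"delta_pos": [0, 0, -0.1], "twist": [0, 0, 0]},
    {"delta_pos": [0, 0, -0.1], "twist": [0, 0, 0]},
    {"delta_pos": [0, 0, 0], "twist": [0, 0, 0]},
  ],
)

```text
time_s: 10.45
position: [0.5341, -0.2644, 0.0229]
ee_rot: [0.0, -0.694, 0.72, -0.0]
force: [0.7, 0.1, 0.2]
finger_gap: 0.0462
gripper_force: 46.3
```

Call:
carry_out(
  rows=[
    {"delta_pos": [0, 0, -0.1], "twist": [0, 0, 0]},
    {"delta_pos": [0, 0, -0.1], "twist": [0, 0, 0]},
    {"delta_pos": [0, 0, 0], "twist": [0, 0, 0]},
  ],
)

```text
time_s: 10.7
position: [0.5341, -0.2644, 0.0212]
ee_rot: [0.0, -0.694, 0.72, -0.0]
force: [-0.6, -0.2, 0.9]
finger_gap: 0.0463
gripper_force: 46.9
```

Call:
carry_out(
  rows=[
    {"delta_pos": [0, 0, -0.1], "twist": [0, 0, 0]},
    {"delta_pos": [0, 0, 0], "twist": [0, 0, 0]},
    {"delta_pos": [0, 0, 0], "twist": [0, 0, 0]},
  ],
)

```text
time_s: 10.95
position: [0.5342, -0.2645, 0.0211]
ee_rot: [0.0, -0.694, 0.72, -0.001]
force: [-2.4, -0.0, 8.8]
finger_gap: 0.0466
gripper_force: 48.7
```

The cap is resting on the plate floor (8.8 N of contact), so I let go.

Call:
carry_out(
  rows=[
    {"delta_pos": [0, 0, 0.05], "twist": [0, 0, 0]},
    {"delta_pos": [0, 0, 0], "twist": [0, 0, 0]},
    {"delta_pos": [0, 0, 0], "twist": [0, 0, 0]},
    {"delta_pos": [0, 0, 0], "twist": [0, 0, 0]},
    {"delta_pos": [0, 0, 0], "twist": [0, 0, 0]},
    {"delta_pos": [0, 0, 0], "twist": [0, 0, 0]},
    {"delta_pos": [0, 0, 0], "twist": [0, 0, 0]},
    {"delta_pos": [0, 0, 0], "twist": [0, 0, 0]},
  ],
  hand=1,
)

```text
time_s: 11.62
position: [0.534, -0.2643, 0.0202]
ee_rot: [-0.0, -0.694, 0.72, 0.0]
force: [0.0, -0.3, -0.1]
finger_gap: 0.0854
gripper_force: 0.0
```

Call:
carry_out(
  rows=[
    {"delta_pos": [0, 0, 0.5], "twist": [0, 0, 0]},
    {"delta_pos": [0, 0, 1], "twist": [0, 0, 0]},
    {"delta_pos": [0, 0, 2], "twist": [0, 0, 0]},
    {"delta_pos": [0, 0, 3], "twist": [0, 0, 0]},
    {"delta_pos": [0, 0, 3], "twist": [0, 0, 0]},
    {"delta_pos": [0, 0, 3], "twist": [0, 0, 0]},
    {"delta_pos": [0, 0, 3], "twist": [0, 0, 0]},
    {"delta_pos": [0, 0, 2], "twist": [0, 0, 0]},
    {"delta_pos": [0, 0, 0], "twist": [0, 0, 0]},
    {"delta_pos": [0, 0, 0], "twist": [0, 0, 0]},
  ],
)

```text
time_s: 12.45
position: [0.5348, -0.2647, 0.1977]
ee_rot: [0.001, -0.694, 0.72, -0.002]
force: [0.8, 0.5, -0.8]
finger_gap: 0.0859
gripper_force: 0.0
```

Run:
```python
from h import *
a=snap('scene')['color'][150:300,150:390]; b=snap('side')['color'][150:330,330:500]
cv2.imwrite('pics/end.png',np.hstack([cv2.resize(a,(480,300)),cv2.resize(b,(283,300))]))
```

```text
(no output)
```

View pics/end.png

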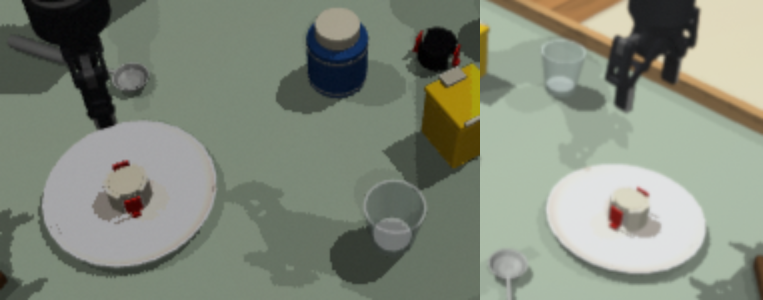

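The cap stands upright at the middle of the plate, at (128,190), with its tabs sprung out. The glass is still standing at (394,215), and the gripper is clear.

```bash
python3 -c "
from bench import *
print(finish_job())"
```

```text
the job is handed in; nothing more can be done
None
```

The job is handed in: the white cap was squeezed, turned about 60° anticlockwise, lifted off and set upright at the middle of the cake plate, with the glass cup untouched, at about 12.5 s on the robot's clock.

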